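Load a sleeve carrier past the sprung gate of a laser welding chute

TASK

Load the sleeve carrier into the welding chute: press the long paddle beside the chute down with one fingertip so that the gate swings up, keep it held open while you push the carrier by its rear plate, with the other finger, through under the gate until its front rests against the end stop. Then let go so that the gate shuts behind it. Do not let the gate and the carrier touch, do not lift or tip the carrier, and leave the other things on the bench where they are.

Things in the scene. Friction and masses are not known exactly. Their poses are not given: they have to be found in the camera images.
- chute: Fixed loading chute on a dark steel base plate 420 x 134 x 8 mm (y -42 to +92). Origin: on the bench surface, on the channel's centre line, directly below the gate. x: the way the carrier is pushed; y: from the channel towards the paddle; z up. Channel x = -275 to +115 mm, 60 mm wide inside, floor at z = 8 mm, walls 6 mm thick, tops at z = 30 mm.
- end_stop (a point): Foot of the end stop's face, on the channel's centre line and floor, chute (115, 0, 8) mm. The stop rises to z = 40 mm. The carrier's front rests here when home.
- shaft_start (a point): Upstream end of the 10 mm hinge shaft, chute (-269, 42, 55) mm; the shaft runs from here along chute x to x = +17 mm, 55 mm above the bench, between two posts (10 x 16 mm in plan, tops at z = 63 mm) centred at chute (-274, 44) and (22, 44) mm. The fingers must straddle it.
- carrier: Loose carrier, about 0.4 kg (mass and friction vary). White plastic block 100 (x) x 56 x 22 mm high, three short steel sleeves on it (tops 35 mm up). Origin: centre of the block's underside; x is the way of travel, as the chute's. A low tongue (20 wide, 6 mm high) runs back to an upright push plate. At the start the block's front is 20 to 55 mm short of the gate. Home, its origin is at chute x = +65 mm.
- push_face (a point): On the rear face of the carrier's push plate (50 mm wide, 8 mm thick, 56 mm high), carrier (-128, 0, 45) mm: push here. With the carrier home it lies at chute x = -63 mm, short of the gate, with the tongue under the shut gate.
- gate (a joint): Gate angle about the hinge shaft, parallel to chute x, at chute y = 42, z = 55 mm: 0 = shut (held by a spring), grows as the paddle goes down and the leaf rises, ends at 1.05. From 0.7 the leaf clears the carrier everywhere; 0.85 is a good opening. The spring shuts it when released.
- gate_axis (a point): Point on the hinge axis at chute (0, 42, 55) mm. Gate and paddle are one rigid piece turning about it. An arm reaches over the channel to the leaf. Paddle: an aluminium strip 210 mm long (chute x = -270 to -60 mm), 30 mm wide (13 to 43 mm from the axis), 5 mm thick, sloping up outwards by 0.3 rad when shut; at gate angle q by 0.3 - q. Open, the arm stands up to 115 mm high.
- leaf (a point): Middle of the lower edge of the aluminium gate leaf (32 mm wide, 5 mm thick along x, 36 mm high), at chute (0, -10, 20) mm when shut: it clears the carrier's tongue but not its block.
- paddle (a point): Middle of the paddle's top face, at chute (-165, 69, 66) mm when shut, about (-165, 66, 43) mm at gate angle 0.85. Pressing there takes about 3 N to start and 5 to 6 N at 0.85. Any place along its length does equally; a finger may slide along it.
- sleeve: Bystander: loose steel tube, 40 mm across, 35 mm high, beside the chute on the side away from the paddle. Origin: centre of its underside.
- jar: Bystander: white jar with black lid, 52 mm across, 70 mm high, beside the chute's far end, on the side away from the paddle. Origin: centre of its underside.
- flange: Bystander: flat steel ring, 76 mm across, 16 mm high, beyond the base plate on the paddle side. Origin: centre of its underside.
- gauge_block: Bystander: dark steel block 50 x 30 x 35 mm high, beyond the paddle. Origin: centre of its underside.
- driver: Bystander: screwdriver lying on the bench, 170 mm long. Origin: under its middle.
- chuck_key: Bystander: steel T-handled chuck key lying on the bench, 150 mm long. Origin: under its shaft's middle.
- parts_cup: Bystander: open steel cup, 80 mm across, 60 mm high. Origin: centre of its underside.
Not all that is in view belongs to the job. Of the things that look like the carrier, the middle-sized one is meant.

How it is judged (in metres and radians):
On the way, in this order (a step that is already met when the one before it is completed fails the run):
1. the gate is held open by a finger on it while the carrier still stands before it (value of joint gate above 0.65 rad and contact force between the fingers and gate above 0.5 N and x of carrier in the frame of chute below -0.054 m), for 0.1 s.
2. the carrier's block is wholly past the gate with the gate still held open by a finger (value of joint gate above 0.6 rad and contact force between the fingers and gate above 0.3 N and x of carrier in the frame of chute above 0.054 m), for 0.1 s.
At the end, for the whole second after the job is handed in: The carrier stands flat in the channel, at rest, its front within 5 mm of the end stop, and the gate is shut behind the block (angle under 0.08 rad) (x of carrier in the frame of chute between 0.06 and 0.07 m and y of carrier in the frame of chute between -0.006 and 0.006 m and z of carrier in the frame of chute below 0.012 m and angle between carrier's own z axis and vertical below 0.06 rad and angle between the x axis of carrier and the x axis of chute, either way round below 0.08 rad and value of joint gate below 0.08 rad and linear speed of carrier below 0.01 m/s); the robot touches nothing.
It fails at once if the gate and the carrier press on one another (over 1.5 N) (contact force between gate and carrier above 1.5 N).
It fails at once if the carrier is lifted more than 8 mm off the channel floor (z of carrier in the frame of chute above 0.016 m).
It fails at once if the carrier is tipped more than 0.15 rad (angle between carrier's own z axis and vertical above 0.15 rad).
It fails at once if any bystander is shifted more than 20 mm (distance of any of sleeve, jar, flange, gauge_block, driver, chuck_key, parts_cup from where it was at the start of the episode above 0.02 m).
It also fails if it takes over 42 s, if anything falls off the work surface, if the arm or the gripper's body presses on something with over 40 N, if the wrist force passes 120 N, or if a joint passes its speed limit or range.

ROBOT

A 6-joint arm with a two-finger parallel gripper is mounted at the origin on the work surface. World frame = base frame: x ahead of the robot, y to its left, z up, the work surface at z = 0. Lengths are in m, angles in degrees, forces in N, time in s.
With the tool pointing down it reaches from about 0.4 to 0.825 m from the base axis. Payload 7 kg.
Tool frame: the origin (TCP) lies at the centre of the arm's flange, where the gripper is bolted on; the fingertips stand 178 mm ahead of it and the grasp point (between the pads) lies 159 mm ahead of it (r.tips_ahead is the z of the fingertips in the tool frame, in m); z points along the fingers, y is the line along which they close (so a half turn about z gives the same grasp; the last joint's range is limited). The gripper opens to 88 mm and grips with 3 to 60 N. Pads are 19 mm wide; open, the fingers measure 130 mm over their backs; the gripper's body (78 mm by 193 mm) begins 47 mm behind the grasp point.
Start: joints at [-48.638, 20.546, 0.682, 0, -70.136, -16.507], TCP at [0.284, -0.612, 0.405] pointing down, gripper open.
Joint ranges: [-176.03, 176.03], [-82.01, 121.73], [-58.28, 71.71], [-173.87, 95.51], [-174.79, -0.11], [-173.66, 173.66]. Speed limits (degrees/s): [136.94, 136.94, 172.46, 180, 180, 180].

INTERFACE

Orientations are given as [roll, pitch, yaw] about the fixed x, y, z axes, in that order (R = Rz(yaw) Ry(pitch) Rx(roll)).
In Python, from plant import r gives the robot as it stands. The module is installed in compiled form; this text tells all that it offers.
- The arm moves only by the shell command python3 -m pendant 'ROWS' [FORCE]. ROWS is JSON, a list that holds one entry, the list of rows, each a list of 7 numbers: the shift along the tool's x, y, z in m, then the turn, a rotation vector about the tool's x, y, z in degrees, then the gripper command: -1 is shut, 1 is fully open, values between are in proportion. A call has 1 to 5 rows; each row is the pose to reach, as a shift and turn from the pose commanded when the call began, along the tool's axes at that moment; what a row does not reach only later rows make up. A row lasts 1/10 s, in which the tool goes at most 50 mm and 8.59 degrees, less where a joint would pass 70% of its speed; a pose out of reach is approached as far as the arm can. A call with a gripper value outside its range is refused whole. The fingers move at their own pace and stop on an object; FORCE is the grip in N (left out, the last holds). Time passes only in rows, so rows that repeat a pose let the fingers close. It gives the time, the measured TCP pose, the force, the opening and the grip force at its end, in the units of the state.
- r.get_state(): the state, without advancing time (a new reading comes with each control period).
- r.capture(name): name is "scene" or "top" or "wrist"; returns the picture (480x640x3 uint8, red, green, blue); there is no depth.
- r.camera_params(name): a dict with "fx", "fy", "cx", "cy" (pixels), "dist_coeffs" ([k1, k2, p1, p2, k3] as OpenCV has them; the pictures are not rectified), "R" (3x3) and "t" (3): a world point X has camera coordinates R X + t. Camera axes: x right, y down, z forward; pixel columns grow to the right and rows downward; lengths in m; the calibration is good to about 2 mm. A picture is of the moment at which its call begins: read the wrist's pose just before it. camera_params takes no time and is no camera call; for the wrist camera it gives the pose at the moment of the call.
- r.close_job(): hands the job in; it is judged then, once.
The state is a dict: "time_s": time; "joints": joint angles; "qd": joint speeds; "joint_torque": joint torques, N m; "tcp_pos": TCP position; "eef_rot": TCP orientation; "contact_force": force on the tool from outside, world axes, zero at the start; "moment": the same for the moment, N m; "gripper_width": finger opening in m; "gripper_force": force on a finger pad.
Only numpy, scipy, OpenCV 4.12 (cv2) and the standard library are available. Lean on these libraries where they do the work, as an engineer would, in place of code of your own. Each camera call takes 0.05 s, during which the arm holds its last target. There are 200 camera calls.

## Working session

There is one attempt and no reset: what is moved stays moved. The work goes in short steps, Python scripts to look and compute and a shell command to move; the robot and the scene stay as the last step left them, time stands still between calls to the robot, and variables do not carry over. Pictures are saved under pics/ and viewed, at most 10 in all, crops included, and the job is handed in when it is done.

```bash
mkdir -p pics
python3 - <<'E'
from plant import r
import cv2,numpy as np
for n in("scene","top"):
    im=r.capture(n); cv2.imwrite(f"pics/{n}.png",im[:,:,::-1])
    p=r.camera_params(n); print(n,p["fx"],p["dist_coeffs"],(-np.array(p["R"]).T@np.array(p["t"])).round(3),np.array(p["R"]).round(2).tolist())
s=r.get_state();print(s["tcp_pos"],s["eef_rot"],s["gripper_width"],s["time_s"])
E
```

```text
scene 461.6853285580461 [0.03715632 0.         0.         0.         0.        ] [0.923 0.692 0.809] [[-0.85, 0.53, 0.02], [0.34, 0.57, -0.75], [-0.41, -0.63, -0.66]]
top 553.5689490016684 [0.0036959 0.        0.        0.        0.       ] [ 0.381 -0.023  1.504] [[0.01, -1.0, -0.02], [-1.0, -0.0, -0.06], [0.06, 0.02, -1.0]]
[ 0.28365685 -0.61231863  0.40382052] [ 1.79916050e+02 -7.24355642e-03 -1.55148777e+02] 0.08760536227843259 0.1
```

View pics/top.png

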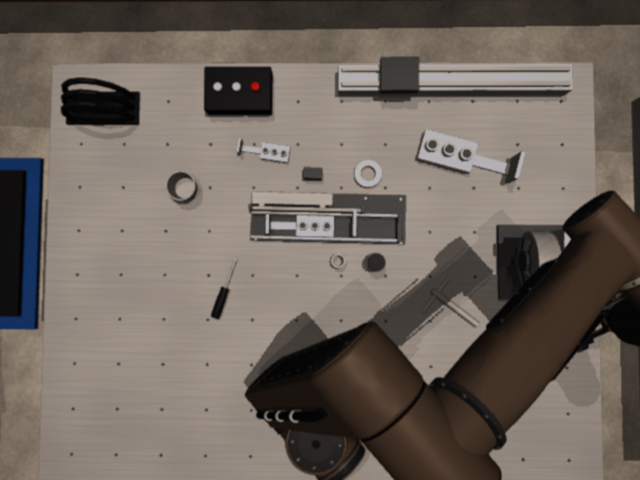

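View pics/scene.png

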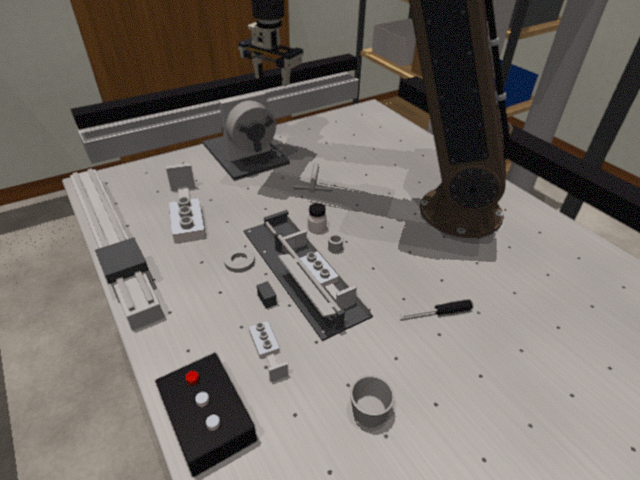

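The top view shows three carrier-like things: small at (264,151), middle-sized at (303,226) in the channel, and large at (470,155). The middle one is meant, by both its size and its position. Chute x runs to the right in the image (world -y) and the paddle is at the top (world +x). I'll confirm this in an enlarged crop.

Run:
```python
import cv2
im=cv2.imread("pics/top.png")[182:256,238:418]
cv2.imwrite("pics/c1.png",cv2.resize(im,None,fx=4.4,fy=4.4,interpolation=cv2.INTER_CUBIC))
```

```text
(no output)
```

View pics/c1.png

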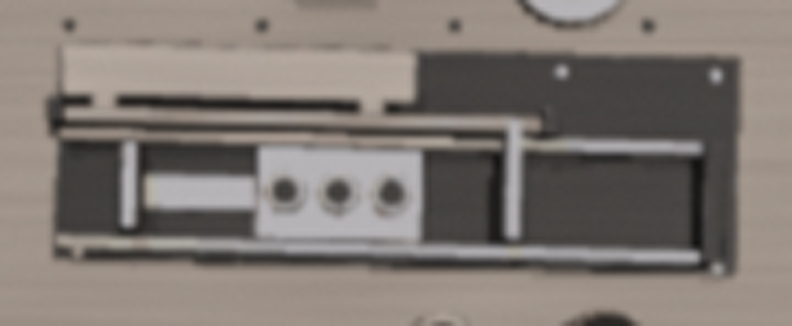

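The crop confirms it: the carrier block is at crop (256-422, 147-240), with three sleeves, the tongue, and the push plate at x≈130. The gate arm is at x≈512, the plate corners are at (740,57), (733,273) and (53,259), and the paddle is at the top left.

```bash
cat > h.py <<'E'
import cv2,numpy as np
def ray(p,uv,z):
    K=np.array([[p["fx"],0,p["cx"]],[0,p["fy"],p["cy"]],[0,0,1]])
    n=cv2.undistortPoints(np.array([[uv]],float),K,np.array(p["dist_coeffs"]))[0,0]
    R=np.array(p["R"]);c=-R.T@np.array(p["t"]);d=R.T@np.array([n[0],n[1],1]);return c+d*(z-c[2])/d[2]
def proj(p,X):
    K=np.array([[p["fx"],0,p["cx"]],[0,p["fy"],p["cy"]],[0,0,1]])
    return cv2.projectPoints(np.array(X,float).reshape(-1,3),cv2.Rodrigues(np.array(p["R"]))[0],np.array(p["t"]),K,np.array(p["dist_coeffs"]))[0][:,0]
E
python3 - <<'E'
from plant import r
from h import *
p=r.camera_params("top")
def f(x,y,z):return ray(p,((x+.5)/4.4-.5+238,(y+.5)/4.4-.5+182),z/1000)[:2]
TR,BR,BL=f(740,57,8),f(733,273,8),f(53,259,8)
print("plate",TR,BR,BL,np.linalg.norm(TR-BR),np.linalg.norm(BR-BL))
ex=(BR-BL)/np.linalg.norm(BR-BL);ey=np.array([-ex[1],ex[0]])
O=((BR-140e-3*ex+42e-3*ey)+(TR-140e-3*ex-92e-3*ey)+(BL+280e-3*ex+42e-3*ey))/3
print("O",O,"xdir",np.degrees(np.arctan2(ex[1],ex[0])))
for n,a in dict(blk1=(256,147,30),blk2=(422,150,30),blk3=(420,240,30),blk4=(257,238,30),ppr=(120,185,64),ppf=(138,185,64),gate=(512,170,60),stop=(697,205,40),padTL=(62,44,72),padTR=(417,52,72),wallLendT=(60,136,30),walltopend=(700,148,30),wallbot=(700,257,30)).items():
    d=f(*a)-O;print(n,(1e3*d@ex).round(1),(1e3*d@ey).round(1))
w=r.camera_params("wrist");s=r.get_state()
from scipy.spatial.transform import Rotation as Q
T=Q.from_euler("xyz",s["eef_rot"],degrees=True).as_matrix()
R=np.array(w["R"]);print("cam in tool",T.T@(-R.T@np.array(w["t"])-s["tcp_pos"]),(R@T).round(3).tolist(),w["fx"])
E
```

```text
plate [ 0.57942833 -0.23346634] [ 0.44629297 -0.2287136 ] [0.45287202 0.18911276] 0.133220166083751 0.41787814801915363
O [ 0.4901981  -0.09098041] xdir -90.90209969850179
blk1 -154.6 28.0
blk2 -53.7 28.1
blk3 -53.8 -26.6
blk4 -152.7 -27.4
ppr -232.9 0.5
ppf -222.1 0.7
gate -0.3 14.4
stop 112.0 -2.8
padTL -268.7 83.1
padTR -58.1 82.3
wallLendT -274.2 32.3
walltopend 114.5 32.6
wallbot 115.4 -33.5
cam in tool [0.0786365  0.00013315 0.01927376] [[0.0, 1.0, 0.001], [-0.956, 0.0, -0.294], [-0.294, -0.001, 0.956]] 383.62332865363175
```

Everything checks against the given sizes: plate 418 x 133 mm, carrier origin at chute x≈-104 mm, gate at 0. The plan is to point tool x along chute x (yaw -90.9°) and hover at chute (-250, 34).

```bash
python3 -m pendant '[[[0,0,-0.04,0,0,0,0.27],[-0.545,0.596,-0.04,0,0,-64.2,0.27],[-0.545,0.596,-0.04,0,0,-64.2,0.27],[-0.545,0.596,-0.04,0,0,-64.2,0.27],[-0.545,0.596,-0.04,0,0,-64.2,0.27]]]'
cat > d.py <<'E'
# remaining shift in tool axes to chute point (x,y) mm, tips height z mm
import sys;from plant import r;from h import *
from scipy.spatial.transform import Rotation as Q
import os,json
O=np.array([.4902,-.0910]);a=-90.9
if os.path.exists("o.json"): O,a=json.load(open("o.json"));O=np.array(O)
x,y,z=map(float,sys.argv[1:4]);c,s=np.cos(np.radians(a)),np.sin(np.radians(a))
P=np.append(O+np.array([c*x-s*y,s*x+c*y])/1e3,z/1e3+r.tips_ahead)
st=r.get_state();T=Q.from_euler("xyz",st["eef_rot"],degrees=True)
G=Q.from_euler("xyz",[180,0,a],degrees=True)
d=st["tcp_pos"][:2]-O
print("shift",T.inv().apply(P-st["tcp_pos"]).round(4),"turn",(T.inv()*G).as_rotvec(degrees=True).round(2),"now chute",(1e3*(c*d[0]+s*d[1])).round(1),(1e3*(-s*d[0]+c*d[1])).round(1),"tips z",round(1e3*(st["tcp_pos"][2]-r.tips_ahead),1),"F",np.round(st["contact_force"],1),"w",round(st["gripper_width"],4),"t",st["time_s"])
E
python3 d.py -250 34 200
```

```text
time_s: 0.6
tcp_pos: [0.3441, -0.4201, 0.4442]
eef_rot: [180.0, 0.0, -120.5]
contact_force: [1.8, -1.1, 0.0]
gripper_width: 0.0566
gripper_force: 0.0
shift [-0.5919  0.1345  0.0663] turn [ 3.000e-02  2.000e-02 -2.955e+01] now chute 331.3 -140.9 tips z 266.1 F [ 1.8 -1.1  0. ] w 0.0566 t 0.6
```

```bash
python3 -m pendant '[[[-0.59,0.134,0.06,0,0,-29.5,0.27],[-0.59,0.134,0.06,0,0,-29.5,0.27],[-0.59,0.134,0.06,0,0,-29.5,0.27],[-0.59,0.134,0.06,0,0,-29.5,0.27],[-0.59,0.134,0.06,0,0,-29.5,0.27]]]' >/dev/null
python3 d.py -250 34 200
```

```text
shift [-0.3437 -0.1005  0.0419] turn [-0.02  0.01 -0.24] now chute 93.3 -68.0 tips z 241.8 F [ 2.3 -0.   0.4] w 0.056 t 1.1
```

```bash
python3 -m pendant '[[[-0.344,-0.1,0.042,0,0,-0.24,0.27],[-0.344,-0.1,0.042,0,0,-0.24,0.27],[-0.344,-0.1,0.042,0,0,-0.24,0.27],[-0.344,-0.1,0.042,0,0,-0.24,0.27],[-0.344,-0.1,0.042,0,0,-0.24,0.27]]]' >/dev/null
python3 d.py -250 34 200
```

```text
shift [-0.1052 -0.0309  0.0126] turn [-0.01  0.01 -0.1 ] now chute -144.8 2.9 tips z 212.6 F [ 1.4 -0.3  0.2] w 0.0559 t 1.6
```

```bash
python3 -m pendant '[[[-0.105,-0.031,0.0126,0,0,-0.1,0.27],[-0.105,-0.031,0.0126,0,0,-0.1,0.27],[-0.105,-0.031,0.0126,0,0,-0.1,0.27],[-0.105,-0.031,0.0126,0,0,-0.1,0.27],[-0.105,-0.031,0.0126,0,0,-0.1,0.27]]]' >/dev/null
python3 d.py -250 34 200
python3 - <<'E'
from plant import r
from h import *
import json
p=r.camera_params("wrist");im=r.capture("wrist");cv2.imwrite("pics/w1.png",im[:,:,::-1])
json.dump({k:np.array(v).tolist() for k,v in p.items()},open("w1.json","w"))
E
```

```text
shift [-0.0027 -0.0001 -0.0002] turn [ 0.06 -0.04 -0.01] now chute -247.3 33.9 tips z 199.8 F [-0.5 -0.9  0.4] w 0.0555 t 2.1
```

View pics/w1.png

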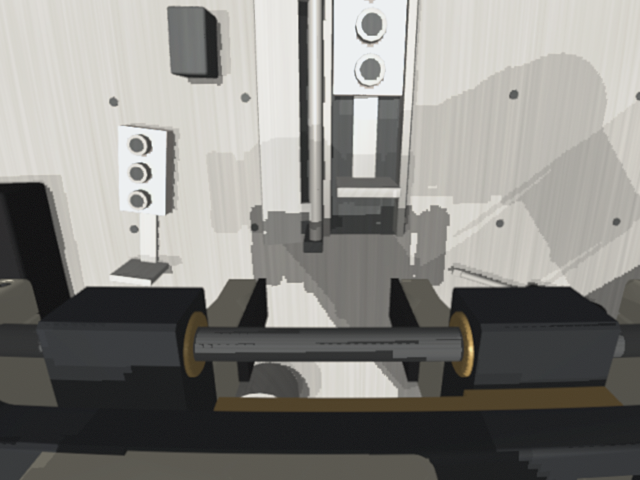

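The wrist view looks downstream (up in the image). The push plate's top is at (337-400, 186-197), the post's top at (313,245), the right wall's end at (408,236), and the block's rear edge at y≈96. The fingers are at (245,290) and (410,290). I'll cross-check these with rays.

Run:
```python
import json
from h import *
p=json.load(open("w1.json"));O=np.array([.4902,-.0910]);a=np.radians(-90.9);ex=np.array([np.cos(a),np.sin(a)]);ey=np.array([-ex[1],ex[0]])
for n,u,v,z in [("plate rearL",337,197,64),("plate rearR",400,197,64),("plate frontL",337,187,64),("blk rearL",332,95,30),("blk rearR",404,97,30),("postL rear",304,243,63),("postR rear",322,243,63),("wallR in",405,234,30),("wallR out",411,234,30),("baseR",411,234,8),("paddle rearL",252,206,67),("fingerR front in",390,280,200),("fingerR front out",425,280,200),("fingerL in",267,280,200),("fingerL out",230,280,200)]:
    d=ray(p,(u,v),z/1e3)[:2]-O;print(n,(1e3*d@ex).round(1),(1e3*d@ey).round(1))
im=cv2.imread("pics/w1.png");cv2.imwrite("pics/w1c.png",cv2.resize(im[80:380,210:450],None,fx=2.5,fy=2,interpolation=cv2.INTER_CUBIC))
```

```text
plate rearL -230.2 27.7
plate rearR -230.2 -21.7
plate frontL -222.3 27.7
blk rearL -152.8 31.4
blk rearR -154.1 -27.3
postL rear -268.5 54.2
postR rear -268.5 39.6
wallR in -271.2 -34.7
wallR out -271.2 -40.1
baseR -278.2 -45.1
paddle rearL -236.6 94.0
fingerR front in -239.6 6.9
fingerR front out -239.6 -9.0
fingerL in -239.5 62.4
fingerL out -239.6 79.2
```

View pics/w1c.png

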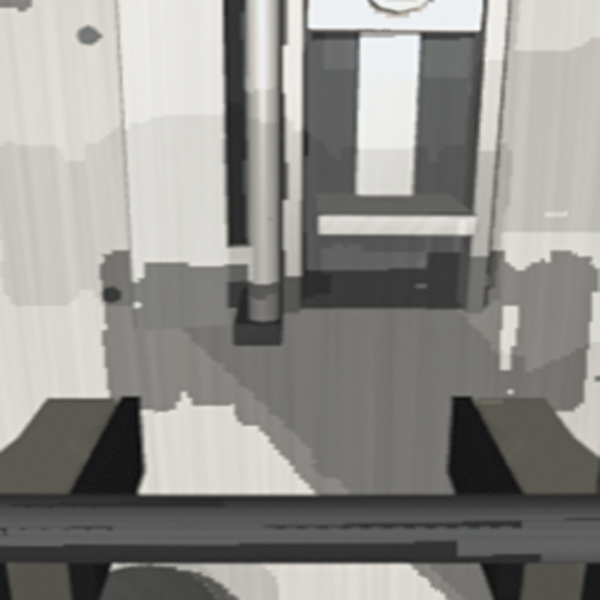

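The wrist rays agree with the top view to about 2-3 mm: the chute sits about 2 mm further towards +y, and the push plate's rear is at ≈-231. The finger fronts are at -240, which clears the plate, the shaft and the post. I'll shift y by 2 mm and descend to just above the paddle.

```bash
python3 -m pendant '[[[0,-0.002,0.04,0,0,0,0.27],[0,-0.002,0.08,0,0,0,0.27],[0,-0.002,0.115,0,0,0,0.27],[0,-0.002,0.12,0,0,0,0.27],[0,-0.002,0.12,0,0,0,0.27]]]' >/dev/null
python3 d.py -250 36 46
python3 - <<'E'
from plant import r
from h import *
im=r.capture("wrist");cv2.imwrite("pics/w2.png",im[:,:,::-1])
E
```

```text
shift [-0.0033  0.0003  0.0344] turn [ 0.05 -0.06 -0.08] now chute -246.7 36.3 tips z 80.4 F [ 0.3 -0.1  0.8] w 0.0556 t 2.65
```

View pics/w2.png

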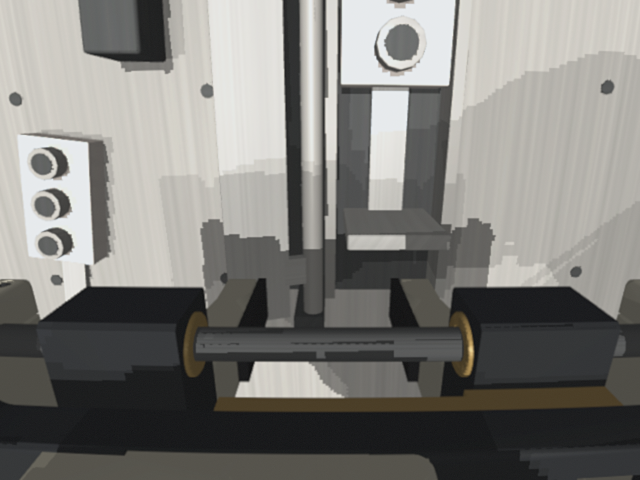

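The plate's rear edge is at row 248 and the finger fronts at row 280, so the push finger (cols 390-430) stands behind the plate (346-449). The paddle finger (228-267) is over the paddle strip (215-290). Now I press down.

```bash
python3 -m pendant '[[[-0.001,0,0.01,0,0,0,0.27],[-0.001,0,0.02,0,0,0,0.27],[-0.001,0,0.028,0,0,0,0.27],[-0.001,0,0.034,0,0,0,0.27],[-0.001,0,0.034,0,0,0,0.27]]]' 
python3 d.py -250 36 46
python3 - <<'E'
from plant import r
from h import *
im=r.capture("scene");cv2.imwrite("pics/s2.png",cv2.resize(im[190:350,200:400,::-1],None,fx=3.7,fy=3.7,interpolation=cv2.INTER_CUBIC))
E
```

```text
time_s: 3.2
tcp_pos: [0.5307, 0.1576, 0.2241]
eef_rot: [-179.9, 0.0, -90.9]
contact_force: [0.2, 2.2, 5.3]
gripper_width: 0.0557
gripper_force: 2.8
shift [-0.0008  0.0006 -0.    ] turn [-0.05  0.03  0.  ] now chute -249.2 36.6 tips z 46.0 F [0.2 2.2 5.3] w 0.0557 t 3.2
```

View pics/s2.png

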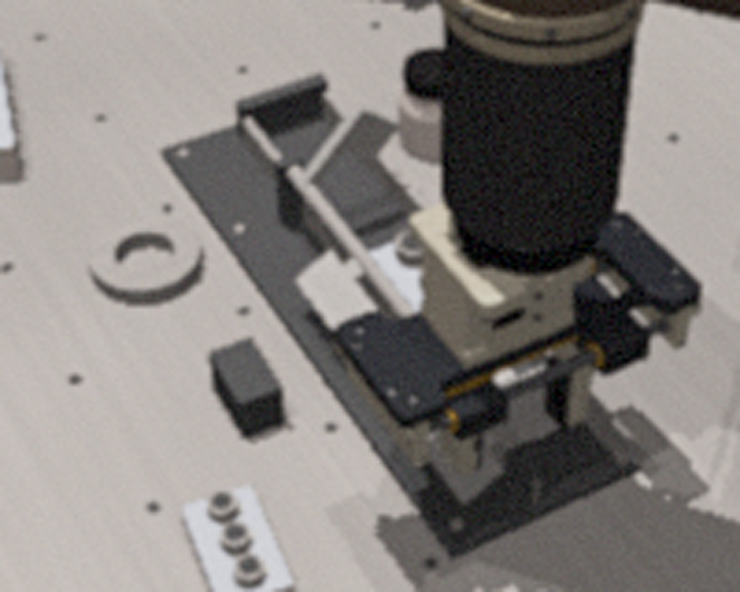

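The gate arm is up at crop (350,115), and the 5.3 N at tip height 46 mm matches an angle of about 0.85. I push in gentle steps, pressing 1 mm deeper for margin.

```bash
python3 -m pendant '[[[0.003,0,0.001,0,0,0,0.27],[0.006,0,0.001,0,0,0,0.27],[0.010,0,0.001,0,0,0,0.27],[0.015,0,0.001,0,0,0,0.27],[0.020,0,0.001,0,0,0,0.27]]]' >/dev/null
python3 d.py -73 36 45
python3 -m pendant '[[[0.006,0,0,0,0,0,0.27],[0.012,0,0,0,0,0,0.27],[0.018,0,0,0,0,0,0.27],[0.024,0,0,0,0,0,0.27],[0.03,0,0,0,0,0,0.27]]]' >/dev/null
python3 d.py -73 36 45
python3 - <<'E'
from plant import r
from h import *
im=r.capture("wrist");cv2.imwrite("pics/w3.png",im[:,:,::-1])
E
```

```text
shift [0.1568 0.0014 0.0007] turn [-0.21  0.15  0.03] now chute -229.8 37.4 tips z 46.1 F [1.8 5.3 4.9] w 0.0556 t 3.75
shift [0.1266 0.0014 0.0008] turn [-0.21  0.14  0.02] now chute -199.6 37.4 tips z 46.1 F [2.4 6.  5.7] w 0.0556 t 4.25
```

View pics/w3.png

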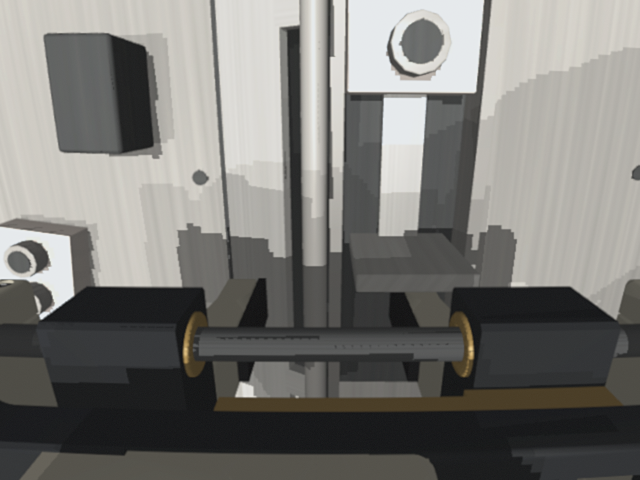

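The plate now sits against the push finger and the carrier is moving square, at x≈-62. I continue, watching tip height and force.

```bash
python3 -m pendant '[[[0.006,0.001,0.001,0,0,0,0.27],[0.013,0.001,0.001,0,0,0,0.27],[0.020,0.001,0.001,0,0,0,0.27],[0.027,0.001,0.001,0,0,0,0.27],[0.034,0.001,0.001,0,0,0,0.27]]]' >/dev/null
python3 d.py -73 36 45
python3 -m pendant '[[[0.007,0,0,0,0,0,0.27],[0.014,0,0,0,0,0,0.27],[0.021,0,0,0,0,0,0.27],[0.028,0,0,0,0,0,0.27],[0.035,0,0,0,0,0,0.27]]]' >/dev/null
python3 d.py -73 36 45
```

```text
shift [0.0927 0.0006 0.0001] turn [-0.25  0.15  0.03] now chute -165.7 36.6 tips z 45.3 F [1.8 5.9 6.5] w 0.0557 t 4.8
shift [0.0576 0.0006 0.0002] turn [-0.25  0.13  0.02] now chute -130.6 36.6 tips z 45.3 F [3.  7.2 7.1] w 0.0555 t 5.3
```

```bash
python3 -m pendant '[[[0.007,0,0,0,0,0,0.27],[0.014,0,0,0,0,0,0.27],[0.021,0,0,0,0,0,0.27],[0.028,0,0,0,0,0,0.27],[0.035,0,0,0,0,0,0.27]]]' >/dev/null
python3 d.py -73 36 45
python3 -m pendant '[[[0.004,0,0,0,0,0,0.27],[0.008,0,0,0,0,0,0.27],[0.012,0,0,0,0,0,0.27],[0.015,0,0,0,0,0,0.27],[0.017,0,0,0,0,0,0.27]]]' >/dev/null
python3 d.py -73 36 45
```

```text
shift [0.0226 0.0005 0.0002] turn [-0.24  0.11  0.02] now chute -95.6 36.5 tips z 45.3 F [2.8 6.9 7. ] w 0.0558 t 5.8
shift [0.0056 0.0005 0.0002] turn [-0.23  0.1   0.01] now chute -78.6 36.5 tips z 45.2 F [2.4 7.8 7. ] w 0.0556 t 6.3
```

```bash
python3 -m pendant '[[[0.001,0,0,0,0,0,0.27],[0.002,0,0,0,0,0,0.27],[0.003,0,0,0,0,0,0.27],[0.004,0,0,0,0,0,0.27],[0.004,0,0,0,0,0,0.27]]]' >/dev/null
python3 d.py -73 36 45
python3 -m pendant '[[[0.0005,0,0,0,0,0,0.27],[0.001,0,0,0,0,0,0.27],[0.001,0,0,0,0,0,0.27]]]' >/dev/null
python3 d.py -73 36 45
```

```text
shift [0.0016 0.0005 0.0002] turn [-0.23  0.1   0.01] now chute -74.6 36.5 tips z 45.2 F [2.9 7.  6.8] w 0.0557 t 6.8
shift [0.0007 0.0005 0.0002] turn [-0.23  0.1   0.02] now chute -73.7 36.5 tips z 45.2 F [3.2 6.5 7.3] w 0.0557 t 7.1
```

```bash
for i in 1; do python3 -m pendant '[[[0.0005,0,0,0,0,0,0.27],[0.001,0,0,0,0,0,0.27],[0.001,0,0,0,0,0,0.27]]]' >/dev/null
python3 d.py -73 36 45; python3 -m pendant '[[[0.0005,0,0,0,0,0,0.27],[0.001,0,0,0,0,0,0.27],[0.001,0,0,0,0,0,0.27]]]' >/dev/null
python3 d.py -73 36 45; done
```

```text
shift [-0.0003  0.0005  0.0002] turn [-0.23  0.1   0.02] now chute -72.7 36.5 tips z 45.2 F [2.2 6.5 7.5] w 0.0556 t 7.4
shift [-0.0013  0.0005  0.0002] turn [-0.23  0.1   0.01] now chute -71.7 36.5 tips z 45.2 F [3.  7.4 7.4] w 0.0555 t 7.7
```

```bash
python3 -m pendant '[[[0.0005,0,0,0,0,0,0.27],[0.001,0,0,0,0,0,0.27],[0.001,0,0,0,0,0,0.27]]]' >/dev/null
python3 d.py -73 36 45; python3 -m pendant '[[[0.0005,0,0,0,0,0,0.27],[0.001,0,0,0,0,0,0.27],[0.001,0,0,0,0,0,0.27]]]' >/dev/null
python3 d.py -73 36 45
python3 - <<'E'
from plant import r
from h import *
im=r.capture("scene");cv2.imwrite("pics/s3.png",cv2.resize(im[190:330,220:370,::-1],None,fx=4.2,fy=4.2,interpolation=cv2.INTER_CUBIC))
E
```

```text
shift [-0.0017  0.0005  0.0002] turn [-0.26  0.16 -0.02] now chute -71.3 36.5 tips z 45.2 F [ 3.  12.1  7.9] w 0.0558 t 8.0
shift [-0.0021  0.0008  0.0004] turn [-0.32  0.23 -0.04] now chute -70.9 36.8 tips z 45.3 F [ 2.8 16.5  7.7] w 0.0555 t 8.3
```

View pics/s3.png

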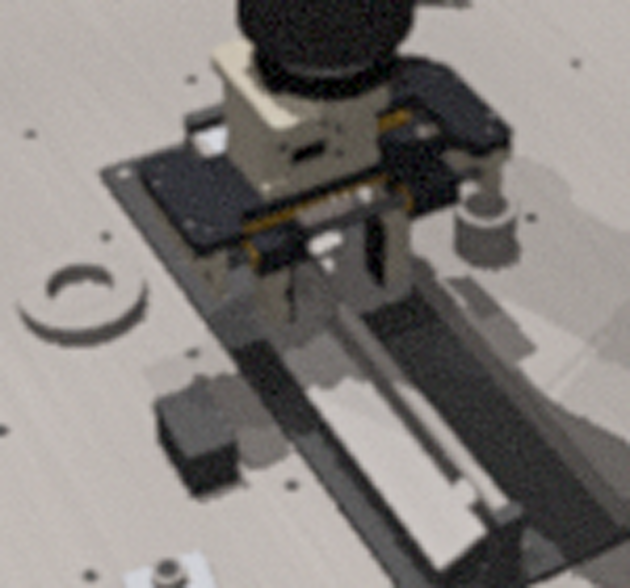

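Force jumped from 7 to 16.5 N at -71.3, where home was expected, so the carrier's front is against the stop. The bystanders are undisturbed. I back off 5 mm, then lift slowly so the gate shuts softly.

```bash
python3 -m pendant '[[[-0.002,0,0,0,0,0,0.27],[-0.004,0,0,0,0,0,0.27],[-0.007,0,0,0,0,0,0.27],[-0.007,0,-0.004,0,0,0,0.27],[-0.007,0,-0.008,0,0,0,0.27]]]' >/dev/null
python3 d.py -80 36 45
python3 -m pendant '[[[0,0,-0.005,0,0,0,0.27],[0,0,-0.01,0,0,0,0.27],[0,0,-0.015,0,0,0,0.27],[0,0,-0.02,0,0,0,0.27],[0,0,-0.028,0,0,0,0.27]]]' >/dev/null
python3 -m pendant '[[[0,0,-0.03,0,0,0,0.27],[0,0,-0.07,0,0,0,0.27],[0,0,-0.11,0,0,0,0.27],[-0.03,0,-0.15,0,0,0,0.27],[-0.06,0,-0.15,0,0,0,0.27]]]' >/dev/null
python3 d.py -140 36 200
python3 - <<'E'
from plant import r
from h import *
import json
p=r.camera_params("wrist");im=r.capture("wrist")
json.dump({k:np.array(v).tolist() for k,v in p.items()},open("w4.json","w"))
t=r.capture("top")
a=cv2.resize(im[0:300,180:560,::-1],(760,600))
cv2.imwrite("pics/t4f.png",t[:,:,::-1]);cv2.imwrite("pics/w4.png",a)
E
```

```text
shift [-0.0043  0.0002  0.0078] turn [-0.13  0.    0.  ] now chute -75.7 36.2 tips z 52.8 F [ 4.6 -0.2  4.2] w 0.0561 t 8.85
shift [-0.0041  0.0003  0.0365] turn [-0.5   0.14 -0.09] now chute -135.8 36.0 tips z 236.5 F [ 0.5 -0.1  0.2] w 0.0556 t 9.85
```

View pics/w4.png

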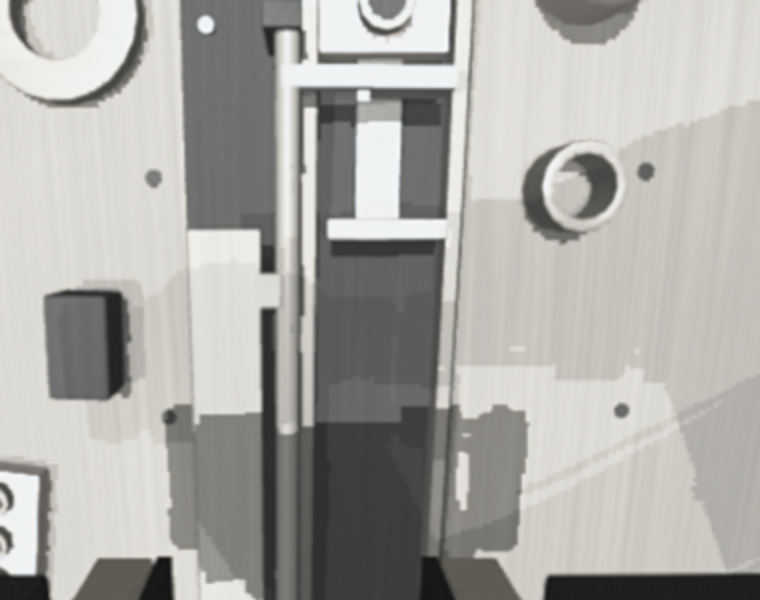

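The gate arm lies flat across the channel at crop row 76, with the block behind it (rear edge at row 53) and the push plate at row 230. A quick measurement of the home position:

Run:
```python
import json
from h import *
p=json.load(open("w4.json"));O=np.array([.4902,-.0910]);a=np.radians(-90.9);ex=np.array([np.cos(a),np.sin(a)]);ey=np.array([-ex[1],ex[0]])
for n,u,v,z in [("plate rearL",328,240,64),("plate rearR",447,238,64),("blk rearL",318,53,30),("blk rearR",448,52,30),("arm rear",380,87,63),("paddle end",225,229,66)]:
    d=ray(p,(u/2+180,v/2),z/1e3)[:2]-O;print(n,(1e3*d@ex).round(1),(1e3*d@ey).round(1))
im=cv2.imread("pics/t4f.png")[180:258,320:420]
cv2.imwrite("pics/t4.png",cv2.resize(im,None,fx=7,fy=7,interpolation=cv2.INTER_CUBIC))
```

```text
plate rearL -62.1 26.7
plate rearR -61.2 -22.8
blk rearL 16.1 30.7
blk rearR 16.6 -25.6
arm rear -3.0 6.6
paddle end -57.6 69.3
```

The push plate is at -62 (expected -63) and the block's rear at 16 (expected 15), both within the camera's bias. The gate is shut and the arm is clear, so I hand in.

```bash
python3 -c "
from plant import r
print(r.close_job())"
```

```text
the job is handed in; nothing more can be done
None
```

I pushed the carrier up against the end stop, the gate shut behind its block, and I handed the job in at about 10 s of the 42 s; the hand-in returned no verdict.

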